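Stop the bench lathe and set its spindle lock through the guard window

TASK

Make the lathe safe for a chuck change: first press the red mushroom stop button on the grey box fully down so that it stays in, then reach down through the window in the yellow spindle guard and press the blue-padded spindle lock lever fully home, without touching the guard or its window frame. Draw back out of the window the same way, and leave the pot, lid, linden cup and bowl of pegs where they stand.

Things in the scene. Friction and masses are not known exactly. Their poses are not given: they have to be found in the camera images.
- lathe: Grey-green bench wood lathe, 720 mm long along its y axis, fixed. Headstock on its +y side (top 262 mm above the bench); chuck with a pale blank, tool rest (top 197 mm) and tailstock (top 240 mm) towards -y. Origin: on the bench below the lock lever's pad; x points away from the operator, z up. Bed front edge 38 mm, headstock front 55 mm to -x of the origin.
- guard: Yellow sheet-steel hood (3 mm sheet) over the spindle nose and lock lever, fixed, beside the headstock; must not be touched. Its level top, 166 x 122 mm, 284 mm above the bench, is the highest part there and has one rectangular black-edged window. Origin: on the bench below the window's centre; axes parallel to the lathe's. It may sit up to 8 mm off from the lever in x and y.
- window (a point): Centre of the window, at the level of the guard's top face. The clear opening is 84 mm along the guard's x axis and 80 mm along its y axis.
- lock_lever (a joint): Spindle lock lever under the window: steel bar along the lathe's x axis, hinged about a level axis along y, 78 mm to the +x side of the pad. 0 rad = fully raised, 0.28 rad = down on its stop, pawl home in the notched ring. It starts raised or nearly so, takes about 5 N at the pad, has no spring and stays where it is left.
- lever_pad (a point): Middle of the top face of the lever's blue pad (28 mm along x, 32 mm along y, nearly level throughout). When raised it lies about 12 mm below the guard's top face; at the stop about 34 mm below it (250 mm above the bench). It moves with the lever; the pad's path is nearly straight down.
- stop_box: Grey plastic control box, 80 x 80 x 56 mm, fixed to the bench in front of the lathe bed. Origin: centre of its underside.
- stop_button (a joint): Latching red mushroom stop button on top of the box; 0 m = out, 0.008 m = fully in. It takes about 7 N to push and stays where it is left.
- stop_top (a point): Middle of the top of the red mushroom head (40 mm across, slightly domed), about 94 mm above the bench when out, 86 mm when in. It moves with the button.
- paint_pot: Loose tin paint pot with a green band and lid, 76 mm across, 81 mm tall. Origin: centre of its underside.
- beech_lid: Loose turned beech lid with a small knob, 80 mm across, 56 mm tall. Origin: centre of its underside.
- linden_bottom: Loose open cup of pale linden wood, 74 mm across, 60 mm tall. Origin: centre of its underside.
- peg_bowl: Loose orange glazed bowl of wooden pegs, 130 mm across the rim, 50 mm tall. Origin: centre of its underside.

How it is judged:
By the outcome, as a careful person would: the job done as asked, in the order asked, and still so for the second after the job is handed in, with the robot touching nothing.
It also fails if it takes over 48 s, if anything falls off the work surface, if the arm or the gripper's body presses on something with over 40 N, if the wrist force passes 120 N, or if a joint passes its speed limit or range.

ROBOT

A 7-joint arm with a two-finger parallel gripper is mounted at the origin on the work surface. World frame = base frame: x ahead of the robot, y to its left, z up, the work surface at z = 0. Lengths are in m, angles in rad, forces in N, time in s.
With the tool pointing down it reaches from about 0.4 to 0.85 m from the base axis. Payload 10.4 kg.
Tool frame: the origin (TCP) lies at the very end of the fingers, on their centre line; the grasp point (between the pads) lies 19 mm behind it; z points along the fingers, y is the direction in which the jaws open and shut (so a half turn about z gives the same grasp; the last joint's range is limited). The gripper opens to 87 mm and grips with 3 to 60 N. Pads are 19 mm wide; open, the fingers measure 117 mm over their backs; the gripper's body (75 mm by 190 mm) begins 51 mm behind the grasp point.
Start: joints at [-0.023, 0.332, -0.065, 1.46, 0.022, 1.35, -0.088], TCP at [0.625, 0, 0.223] pointing down, gripper open.
Joint ranges: [-2.6, 2.6], [-0.5, 2.12], [-1.47, 1.34], [0.16, 2.42], [-1.27, 4.41], [0.06, 2.06], [-2.6, 2.6]. Speed limits (rad/s): [2.22, 2.22, 2.79, 2.79, 3.14, 3.14, 3.14].

INTERFACE

Orientations are given as a unit quaternion [x, y, z, w].
In Python, from bench import read_state, imaging, r gives the robot as it stands. The module is installed in compiled form; this text tells all that it offers.
- The arm moves only by the tool move_arm, never from a script. Its argument "series" is a list of rows, each a list of 4 numbers: the shift along the tool's x, y, z in m, then the turn about the tool's z in rad. In form: [[x, y, z, roll], ...]. A call has 1 to 20 rows; each row is the pose to reach, as a shift and turn from the pose commanded when the call began, along the tool's axes at that moment; what a row does not reach only later rows make up. A row lasts 1/10 s, in which the tool goes at most 50 mm and 8.59 degrees, less where a joint would pass 70% of its speed; a pose out of reach is approached as far as the arm can. A call with a gripper value outside its range is refused whole. "claw" is the gripper's target within -1 to 1 (fully open at 1, half-way at 0, shut at -1), set as the call begins (left out, the last holds). The fingers move at their own pace and stop on an object; "newtons" is the grip in N (left out, the last holds). Time passes only in rows, so rows that repeat a pose let the fingers close. It gives the time, the measured TCP pose, the force and the opening at its end, in the units of the state.
- read_state(): the state, without advancing time (a new reading comes with each control period).
- imaging.camera(name): name is "scene" or "side" or "wrist"; returns (picture, depth): 480x640x3 uint8, red, green, blue; 480x640 float32, m along the optical axis (not along the pixel's ray), 0 where there is no reading.
- imaging.get_calibration(name): a dict with "camera_matrix" (3x3 intrinsics, pixels), "R" (3x3) and "t" (3): a world point X has camera coordinates R X + t. Camera axes: x right, y down, z forward; pixel columns grow to the right and rows downward; lengths in m; the calibration is good to about 2 mm. The wrist camera is an equidistant fisheye: a pixel r from the principal point sees the ray r / f radians off the axis. A picture is of the moment at which its call begins: read the wrist's pose just before it. get_calibration takes no time and is no camera call; for the wrist camera it gives the pose at the moment of the call.
- r.close_job(): hands the job in, once; it reports no verdict.
The state is a dict: "time": time; "joint_positions": joint angles; "joint_vel": joint speeds; "joint_torque": joint torques, N m; "ee_pos": TCP position; "eef_rot": TCP orientation; "ft_force": force on the tool from outside, world axes, zero at the start; "torque": the same for the moment, N m; "width": finger opening in m.
Only numpy, scipy, OpenCV 4.12 (cv2) and the standard library are available. Lean on these libraries where they do the work, as an engineer would, in place of code of your own. Each camera call takes 0.05 s, during which the arm holds its last target.

## Working session

There is one attempt and no reset: what is moved stays moved. The work goes in short steps, Python scripts to look and compute and a tool call to move; the robot and the scene stay as the last step left them, time stands still between calls to the robot, and variables do not carry over. Pictures are saved under pics/ and viewed, and the job is handed in when it is done.

Besides the shell and the picture viewer there is one more tool, called by a JSON object that holds its "method" and its "body". move_arm: Moves the arm, as the interface text tells. Its arguments: {"type":"object","properties":{"series":{"type":"array","items":{"type":"array","items":{"type":"number"}}},"claw":{"type":"number"},"newtons":{"type":"number"}},"required":["series"]}

```bash
mkdir -p pics; cat > h.py <<'E'
import numpy as np, cv2
from bench import read_state, imaging, r
def snap(n,tag):
    c=imaging.get_calibration(n); p,d=imaging.camera(n)
    cv2.imwrite(f'pics/{tag}.png',p[:,:,::-1]); np.savez(f'pics/{tag}.npz',p=p,d=d,K=c['camera_matrix'],R=c['R'],t=c['t'])
    return p,d,c
def load(tag): return np.load(f'pics/{tag}.npz')
def world(z):
    K,R,t,d=z['K'],z['R'],z['t'],z['d']
    v,u=np.mgrid[:480,:640]
    P=np.stack([(u-K[0,2])/K[0,0]*d,(v-K[1,2])/K[1,1]*d,d],-1)
    W=(P-t)@R
    W[d==0]=np.nan
    return W
E
python3 - <<'E'
from h import *
snap('scene','s0');snap('side','d0')
s=read_state();print(s['time'],s['ee_pos'],s['eef_rot'],s['width'],s['ft_force'])
E
```

```text
0.1 [ 6.24638310e-01 -1.64055143e-05  2.21830211e-01] [ 7.07109514e-01  7.07103745e-01 -4.90752789e-04 -4.33525777e-04] 0.08709053564847952 [ 0.511308    0.50643652 -0.20328411]
```

View pics/s0.png

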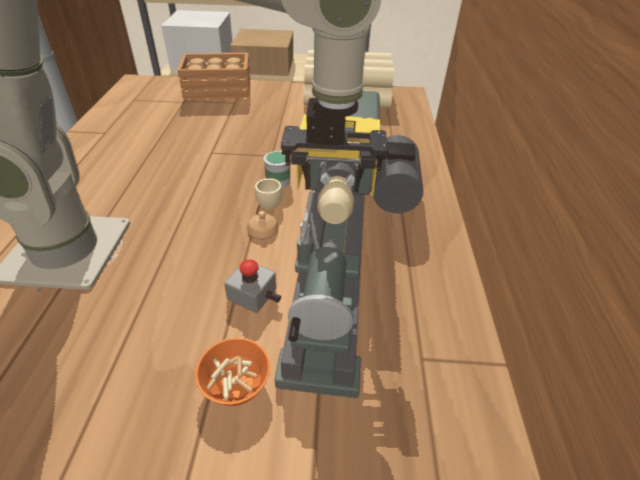

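View pics/d0.png

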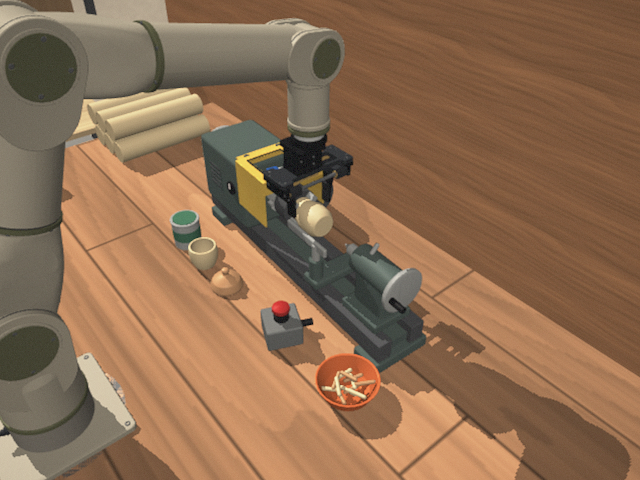

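The scene view shows the red button at about (249,268) with its grey box. The guard's window is hidden by the gripper. The side view shows the button at (281,308) and the yellow guard at (280,165). Next I'll measure these.

```bash
python3 - <<'E'
from h import *
for tag in ['s0','d0']:
    z=load(tag);W=world(z);p=z['p'].astype(int)
    red=(p[...,0]>130)&(p[...,1]<50)&(p[...,2]<60)&(W[...,2]>.06)
    q=W[red]; q=q[~np.isnan(q[:,0])]
    print(tag,'red',len(q),np.median(q,0),q.min(0),q.max(0))
    top=q[q[:,2]>np.percentile(q[:,2],60)]; print(top.mean(0))
    yel=(p[...,0]>150)&(p[...,1]>120)&(p[...,2]<80)&(abs(W[...,2]-.284)<.006)
    q=W[yel];print('yel',len(q),np.nanmin(q,0),np.nanmax(q,0), np.nanmedian(q,0))
    blue=(p[...,2]>p[...,0]+40)&(W[...,2]>.2)
    q=W[blue];print('blue',len(q),np.nanmedian(q,0) if len(q) else '')
    # heights in region around
    for lo,hi in [(.05,.06)]:
        m=(W[...,2]>lo)&(W[...,2]<hi)&(abs(W[...,0]-top[:,0].mean())<.07)&(abs(W[...,1]-top[:,1].mean())<.07)
        print('box',W[m].min(0),W[m].max(0),W[m].mean(0))
E
```

```text
s0 red 1 [ 0.47821949 -0.11521901  0.0830039 ] [ 0.47821949 -0.11521901  0.0830039 ] [ 0.47821949 -0.11521901  0.0830039 ]
[nan nan nan]
yel 26 [0.56239866 0.12261522 0.27832951] [0.66825974 0.1689135  0.28586636] [0.65425023 0.16036096 0.28277575]
blue 0 <stdin>:7: RuntimeWarning: Mean of empty slice.
  ret = um.true_divide(
<stdin>:14: RuntimeWarning: Mean of empty slice.
  ret = ret.dtype.type(ret / rcount)
Traceback (most recent call last):
ValueError: zero-size array to reduction operation minimum which has no identity
```

```bash
python3 - <<'E'
import cv2
a=cv2.imread('pics/d0.png');cv2.imwrite('pics/d0c.png',cv2.resize(a[110:260,190:390],None,fx=4,fy=4,interpolation=cv2.INTER_CUBIC))
E
```

```text
(no output)
```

View pics/d0c.png

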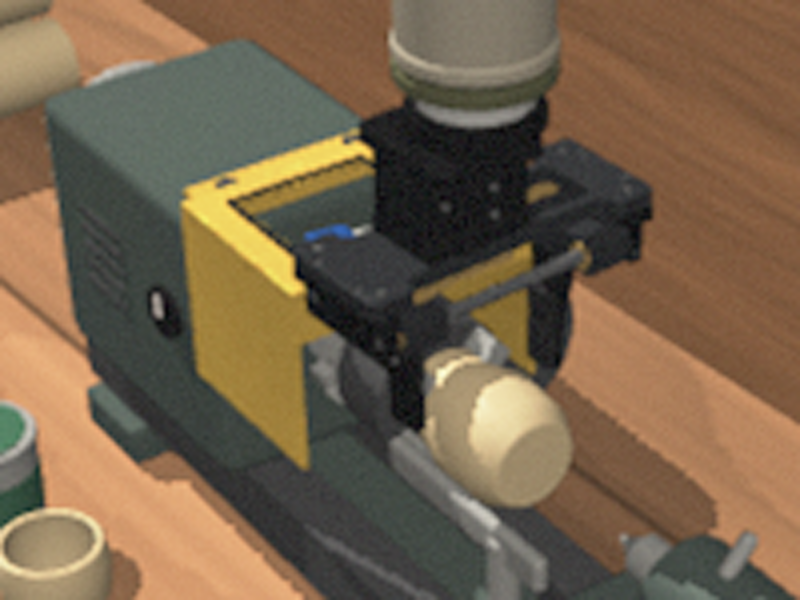

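The enlarged side view shows the open fingers straddling the blank, so I'll have to rise first. The blue pad can just be seen in the window at crop (325,235).

```bash
python3 - <<'E'
from h import *
for tag,b in [('s0',(249,268)),('d0',(281,308))]:
    z=load(tag);W=world(z);p=z['p'].astype(int)
    red=(p[...,0]>100)&(p[...,0]>2.2*p[...,1])&(p[...,0]>2.2*p[...,2])
    v,u=np.mgrid[:480,:640]; red&=(abs(u-b[0])<20)&(abs(v-b[1])<20)
    q=W[red]; q=q[~np.isnan(q[:,0])]
    print(tag,'red',len(q),q.min(0),q.max(0))
    top=q[q[:,2]>.078]; print(top.mean(0),(top.min(0)+top.max(0))/2)
    c=np.nanmean(q,0)
    m=(W[...,2]>.05)&(W[...,2]<.06)&(abs(W[...,0]-c[0])<.07)&(abs(W[...,1]-c[1])<.07)
    print('box',W[m].min(0),W[m].max(0),W[m].mean(0))
    hull=cv2.minAreaRect((W[m][:,:2]*1000).astype(np.float32));print(hull)
    yel=(p[...,0]>110)&(p[...,0]>1.8*p[...,2])&(p[...,1]>1.5*p[...,2])&(W[...,2]>.27)&(W[...,2]<.295)&(W[...,0]>.4)
    q=W[yel];print('yel',len(q),np.nanmin(q,0),np.nanmax(q,0), np.nanmedian(q,0))
    print(cv2.minAreaRect((q[:,:2]*1000).astype(np.float32)))
    blue=(p[...,2]>p[...,0]+40)&(W[...,2]>.2)
    q=W[blue];print('blue',len(q),np.nanmedian(q,0) if len(q) else '')
E
```

```text
s0 red 229 [ 0.44903581 -0.12156731  0.07962887] [ 0.48458506 -0.08363403  0.09507608]
[ 0.46788316 -0.10658579  0.08945375] [ 0.46681044 -0.10260067  0.08735248]
box [ 0.41785679 -0.15223074  0.05001095] [ 0.51776926 -0.06600918  0.05992721] [ 0.4711126  -0.11349923  0.05440314]
((467.8447570800781, -101.80233764648438), (80.37171936035156, 79.8882827758789), 65.9131851196289)
yel 1144 [0.55343497 0.00398341 0.27002189] [1.28473112 1.28763872 0.29499698] [1.27957201 0.26672685 0.28291452]
((1133.271240234375, 512.5713500976562), (1458.9019775390625, 601.2352905273438), 56.831687927246094)
blue 0 
d0 red 211 [ 0.4468552  -0.12383166  0.07538806] [ 0.48233958 -0.08334375  0.09736097]
[ 0.46167028 -0.10723182  0.08985254] [ 0.46459739 -0.10358771  0.08784252]
box [ 0.41460555 -0.1545145   0.05002138] [ 0.5140098  -0.05242649  0.05997108] [ 0.45976397 -0.11159624  0.0552373 ]
((465.06121826171875, -103.389404296875), (82.19464111328125, 79.88973999023438), 67.69701385498047)
yel 740 [ 0.54653103 -0.40269071  0.27000515] [1.28800461 1.21508605 0.29450022] [0.57286943 0.14975941 0.28297404]
((918.2943725585938, 407.462890625), (1617.7755126953125, 741.0899658203125), 89.800048828125)
blue 32 [0.61506698 0.12203973 0.26882238]
```

{"method": "move_arm", "body": {"series": [[0, 0, -0.04, 0], [0, 0, -0.08, 0], [0, 0, -0.12, 0], [0, 0, -0.15, 0], [0, -0.02, -0.16, 0.1], [-0.02, -0.06, -0.16, 0.25], [-0.05, -0.1, -0.16, 0.4], [-0.08, -0.14, -0.16, 0.54], [-0.103, -0.159, -0.16, 0.68], [-0.103, -0.159, -0.16, 0.82], [-0.103, -0.159, -0.16, 0.96], [-0.103, -0.159, -0.14, 1.1], [-0.103, -0.159, -0.12, 1.24], [-0.103, -0.159, -0.1, 1.38], [-0.103, -0.159, -0.1, 1.5], [-0.103, -0.159, -0.1, 1.57], [-0.103, -0.159, -0.1, 1.57]]}}

```text
time: 1.8
ee_pos: [0.4658, -0.103, 0.3222]
eef_rot: [1.0, -0.0, -0.0, -0.0]
ft_force: [-0.0, -0.0, -0.4]
width: 0.0873
```

```bash
python3 - <<'E'
from h import *
s=read_state();print(s['time'],s['ee_pos'],s['eef_rot'],s['width'],s['ft_force'],s['joint_positions'])
snap('scene','s1');snap('side','d1');snap('wrist','w1')
E
```

```text
1.8 [ 0.46580672 -0.10296549  0.32218419] [ 9.99999931e-01 -1.52578033e-04 -3.32353992e-04 -6.57986187e-05] 0.08727094951999405 [-0.01530951 -0.01771716 -0.40098708] [ 8.16800044e-02 -3.28906064e-02  3.90010860e-02  1.66995697e+00
  1.23413478e-03  1.50517705e+00 -1.45052324e+00]
```

View pics/s1.png

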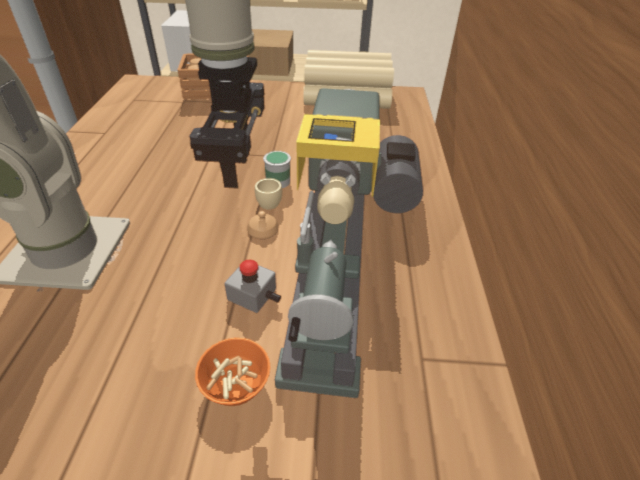

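View pics/d1.png

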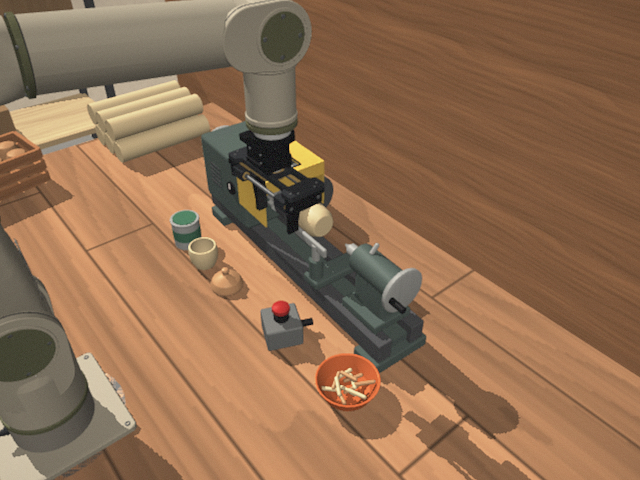

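View pics/w1.png

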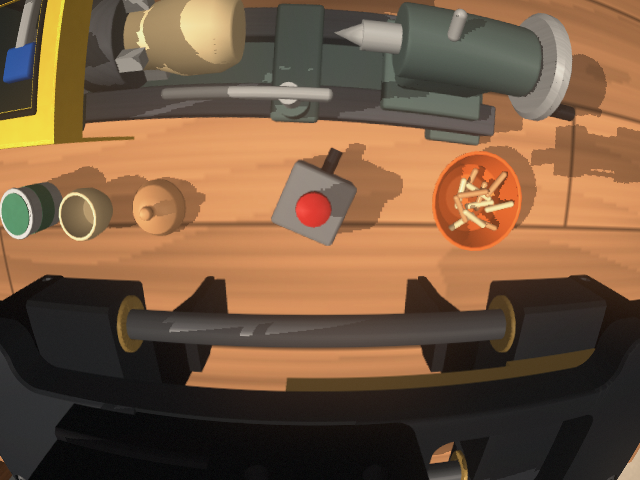

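The wrist view shows the red head at (313,209), centred between the fingers. The guard and blue pad are at the top left, at about (18,65). In the scene view the window is now clear at (332,130), with the pad at (331,137). I'll measure both.

```bash
cat >> h.py <<'E'
def fworld(z):
    K,R,t,d=z['K'],z['R'],z['t'],z['d']
    v,u=np.mgrid[:480,:640]
    a=(u-K[0,2])/K[0,0]; b=(v-K[1,2])/K[1,1]; th=np.hypot(a,b)+1e-12
    k=np.tan(th)/th
    P=np.stack([a*k*d,b*k*d,d],-1)
    W=(P-t)@R; W[(d==0)|(th>1.5)]=np.nan
    return W
def masks(p):
    p=p.astype(int)
    red=(p[...,0]>90)&(p[...,0]>2.2*p[...,1])&(p[...,0]>2.2*p[...,2])
    yel=(p[...,0]>110)&(p[...,0]>1.8*p[...,2])&(p[...,1]>1.4*p[...,2])
    blue=(p[...,2]>p[...,0]+30)
    return red,yel,blue
E
python3 - <<'E'
from h import *
np.set_printoptions(precision=4,suppress=True)
for tag in ['s1','d1','w1']:
    z=load(tag);W=fworld(z) if tag=='w1' else world(z);p=z['p']
    red,yel,blue=masks(p)
    reg=(W[...,0]<.52)&(W[...,0]>.42)&(abs(W[...,1]+.1)<.05)&(W[...,2]>.07)&(W[...,2]<.11)
    q=W[red&reg]; print(tag,'red',len(q),q.min(0),q.max(0),(q.min(0)+q.max(0))/2,q.mean(0))
    reg=(W[...,0]<.8)&(W[...,0]>.5)&(W[...,1]>0)&(W[...,1]<.3)&(abs(W[...,2]-.284)<.007)
    q=W[yel&reg]
    if len(q)>5: print('yel',len(q),q.min(0),q.max(0),q.mean(0),cv2.minAreaRect((q[:,:2]*1000).astype(np.float32)))
    q=W[blue&(W[...,2]>.2)&(W[...,1]>0)&(W[...,1]<.3)&(W[...,0]<.8)]
    if len(q): print('blue',len(q),q.min(0),q.max(0),q.mean(0))
for n,(x,y,w,h) in {'s1':(280,100,120,80)}.items():
    a=cv2.imread(f'pics/{n}.png');cv2.imwrite(f'pics/{n}c.png',cv2.resize(a[y:y+h,x:x+w],None,fx=6,fy=6,interpolation=cv2.INTER_CUBIC))
E
```

```text
s1 red 227 [ 0.4495 -0.1211  0.078 ] [ 0.485  -0.0855  0.0954] [ 0.4672 -0.1033  0.0867] [ 0.4679 -0.1065  0.0896]
yel 1703 [0.5507 0.0539 0.277 ] [0.7205 0.1859 0.2865] [0.6431 0.111  0.2826] ((635.6285400390625, 120.89873504638672), (128.27700805664062, 165.67730712890625), 87.70481872558594)
blue 69 [0.6018 0.1088 0.2358] [0.6311 0.1742 0.2701] [0.6155 0.1306 0.2631]
d1 red 209 [ 0.4457 -0.1236  0.076 ] [ 0.4812 -0.0868  0.0972] [ 0.4634 -0.1052  0.0866] [ 0.4614 -0.1076  0.09  ]
yel 597 [0.5548 0.0511 0.2772] [0.7246 0.1737 0.2873] [0.6862 0.096  0.283 ] ((665.0374145507812, 79.13639831542969), (202.34860229492188, 99.12739562988281), 35.710968017578125)
w1 red 958 [ 0.4475 -0.1197  0.0823] [ 0.4846 -0.0828  0.0958] [ 0.466  -0.1012  0.0891] [ 0.4669 -0.1011  0.0912]
yel 4168 [0.5482 0.058  0.277 ] [0.6614 0.1256 0.286 ] [0.5852 0.0767 0.2833] ((604.8131103515625, 93.53495788574219), (68.26781463623047, 110.9517593383789), 87.83480834960938)
blue 953 [0.6009 0.0992 0.2301] [0.6428 0.1715 0.2714] [0.6145 0.1145 0.2677]
```

View pics/s1c.png

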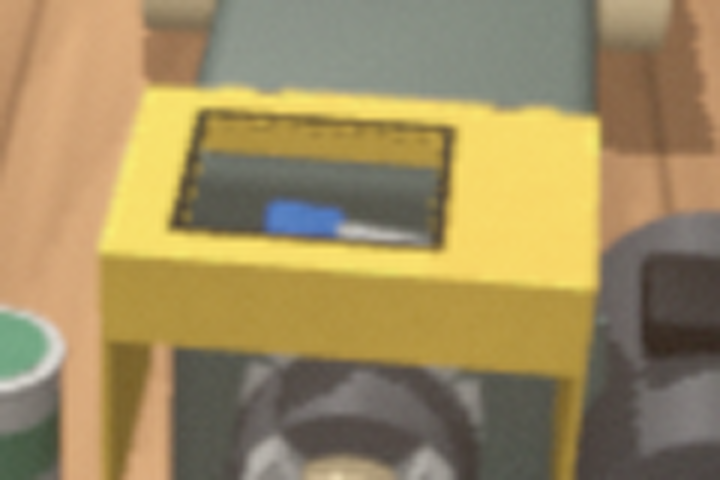

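{"method": "move_arm", "body": {"series": [[0, 0, 0.03, 0], [0, 0, 0.07, 0], [0, 0, 0.11, 0], [0, 0, 0.15, 0], [0, 0, 0.18, 0], [0, 0, 0.2, 0], [0, 0, 0.215, 0], [0, 0, 0.22, 0], [0, 0, 0.22, 0], [0, 0, 0.22, 0]], "claw": -1, "newtons": 20}}

```text
time: 2.95
ee_pos: [0.4665, -0.1031, 0.1034]
eef_rot: [1.0, 0.001, 0.001, 0.0]
ft_force: [-0.3, 0.1, 0.1]
width: 0.0152
```

```bash
python3 - <<'E'
from h import *
s=read_state();print(s['time'],s['ee_pos'],s['width'],s['ft_force'])
snap('wrist','w2')
E
```

```text
2.95 [ 0.46654782 -0.10305634  0.10339559] 0.015173940783964024 [-0.3434731   0.08217903  0.14537277]
```

View pics/w2.png

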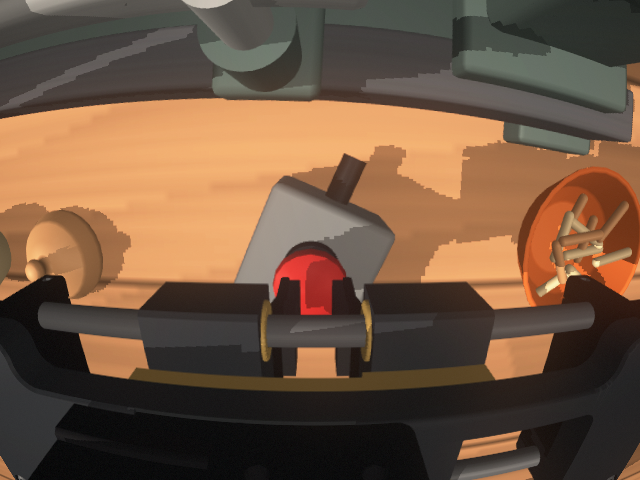

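The fingers, at (315,290), are centred over the red head and have almost finished closing. Now I'll press.

{"method": "move_arm", "body": {"series": [[0, 0, 0, 0], [0, 0, 0.003, 0], [0, 0, 0.006, 0], [0, 0, 0.009, 0], [0, 0, 0.011, 0], [0, 0, 0.013, 0], [0, 0, 0.015, 0], [0, 0, 0.0165, 0], [0, 0, 0.0165, 0]]}}

```text
time: 3.9
ee_pos: [0.4661, -0.103, 0.0862]
eef_rot: [1.0, 0.0, 0.0, -0.0]
ft_force: [-0.8, 0.5, 3.5]
width: 0.0002
```

{"method": "move_arm", "body": {"series": [[0, 0, 0.001, 0], [0, 0, 0.002, 0], [0, 0, 0.003, 0], [0, 0, 0.003, 0]]}}

```text
time: 4.3
ee_pos: [0.4665, -0.1031, 0.0856]
eef_rot: [1.0, 0.0, 0.001, -0.0]
ft_force: [-13.6, 2.2, 34.2]
width: 0.0009
```

Force rose to 34 N with no further travel, so the button is on its stop. Now I'll back off straight up and move to look at the window.

{"method": "move_arm", "body": {"series": [[0, 0, -0.005, 0], [0, 0, -0.02, 0], [0, 0, -0.06, 0], [0, 0, -0.11, 0], [0, 0, -0.16, 0], [0, 0, -0.21, 0], [0, 0, -0.25, 0], [0.02, -0.03, -0.28, 0], [0.04, -0.07, -0.31, 0], [0.06, -0.11, -0.32, 0], [0.08, -0.15, -0.32, 0], [0.09, -0.19, -0.32, 0], [0.09, -0.22, -0.32, 0], [0.09, -0.22, -0.32, 0], [0.09, -0.22, -0.32, 0]]}}

```text
time: 5.8
ee_pos: [0.5558, 0.1174, 0.4025]
eef_rot: [1.0, 0.001, -0.0, 0.0]
ft_force: [0.5, -0.2, 0.2]
width: 0.0003
```

```bash
python3 - <<'E'
from h import *
np.set_printoptions(precision=4,suppress=True)
s=read_state();print(s['time'],s['ee_pos'],s['width'],s['ft_force'])
snap('wrist','w3');snap('side','d3');snap('scene','s3')
for tag in ['s3','d3','w3']:
    z=load(tag);W=fworld(z) if tag=='w3' else world(z);p=z['p']
    red,yel,blue=masks(p)
    reg=(W[...,0]<.52)&(W[...,0]>.42)&(abs(W[...,1]+.1)<.05)&(W[...,2]>.07)&(W[...,2]<.11)
    q=W[red&reg]; 
    if len(q): print(tag,'red',len(q),q.min(0),q.max(0),np.percentile(q[:,2],95))
    reg=(W[...,0]<.8)&(W[...,0]>.5)&(W[...,1]>0)&(W[...,1]<.3)&(abs(W[...,2]-.284)<.007)
    q=W[yel&reg]
    if len(q)>5: print('yel',len(q),q.min(0),q.max(0),q.mean(0),cv2.minAreaRect((q[:,:2]*1000).astype(np.float32)))
    q=W[blue&(W[...,2]>.24)&(W[...,1]>0)&(W[...,1]<.2)&(W[...,0]<.8)]
    if len(q): print('blue',len(q),np.percentile(q,[2,50,98],axis=0),cv2.minAreaRect((q[:,:2]*1000).astype(np.float32)))
E
```

```text
5.8 [0.5558 0.1174 0.4025] 0.0003273908282652378 [ 0.5333 -0.1928  0.2089]
s3 red 218 [ 0.4501 -0.1204  0.0715] [ 0.4852 -0.0864  0.0866] 0.08517429852765919
yel 1697 [0.5509 0.0535 0.277 ] [0.7208 0.1858 0.287 ] [0.6433 0.111  0.2825] ((635.7244873046875, 120.73796844482422), (128.9501495361328, 165.1053466796875), 87.36030578613281)
blue 66 [[0.6025 0.1104 0.244 ]
 [0.616  0.1224 0.2671]
 [0.6291 0.174  0.2696]] ((616.9922485351562, 142.42953491210938), (26.19475746154785, 65.57855987548828), 3.977630853652954)
d3 red 206 [ 0.4463 -0.1227  0.0708] [ 0.4807 -0.0864  0.0884] 0.08664291005237086
yel 1415 [0.5479 0.0511 0.277 ] [0.7226 0.1875 0.2886] [0.6371 0.1116 0.2829] ((635.5896606445312, 119.24458312988281), (129.97491455078125, 170.38311767578125), 86.73778533935547)
blue 86 [[0.5829 0.0757 0.2561]
 [0.6103 0.1147 0.2684]
 [0.6302 0.1421 0.2865]] ((615.5725708007812, 119.58228302001953), (111.217041015625, 29.044279098510742), 64.20699310302734)
w3 red 498 [ 0.4479 -0.1191  0.0735] [ 0.4845 -0.0809  0.087 ] 0.08588580539790412
yel 20071 [0.5483 0.0553 0.2792] [0.7199 0.1851 0.2865] [0.6446 0.119  0.2836] ((634.328125, 120.50843811035156), (122.97782897949219, 166.97293090820312), 86.74752807617188)
blue 1280 [[0.6029 0.1018 0.2656]
 [0.6157 0.1168 0.2682]
 [0.6284 0.1312 0.2702]] ((615.7639770507812, 116.55179595947266), (31.409725189208984, 27.208328247070312), 86.27017974853516)
```

View pics/w3.png

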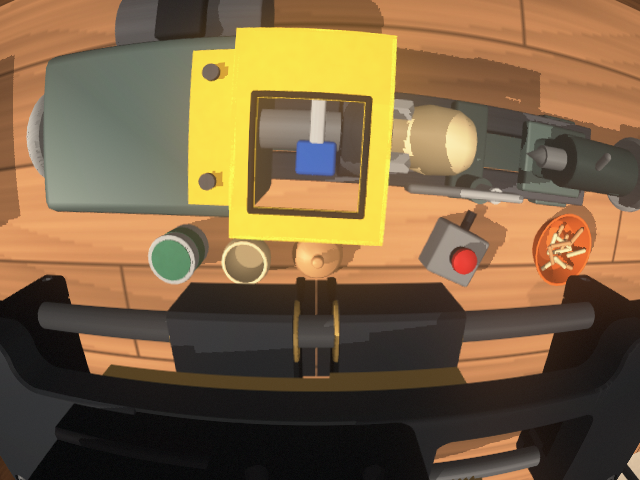

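View pics/d3.png

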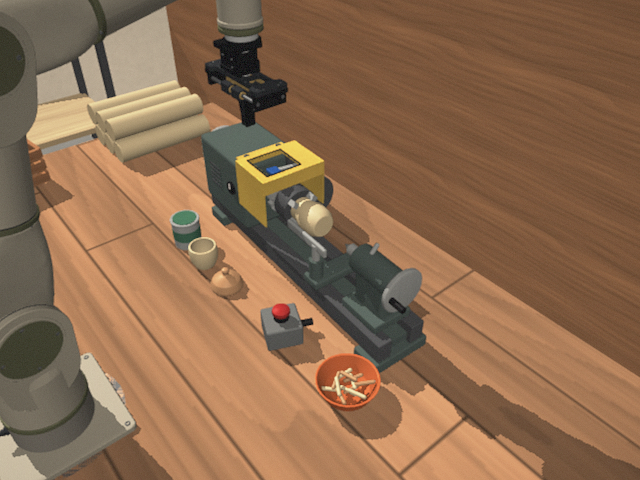

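The button is now down: its top is at about 0.086, against 0.095 before. The wrist view shows the window frame at (250–370, 92–217) and the blue pad at (316,158). Next I'll measure the inner edge of the window.

```bash
python3 - <<'E'
from h import *
np.set_printoptions(precision=4,suppress=True)
z=load('w3');red,yel,blue=masks(z['p'])
K,R,t=z['K'],z['R'],z['t']
# plane z=.284 coordinates per pixel
def plane(u,v,h):
    a=(u-K[0,2])/K[0,0];b=(v-K[1,2])/K[1,1];th=np.hypot(a,b)+1e-12
    ray=np.stack([a/th*np.sin(th),b/th*np.sin(th),np.cos(th)],-1)@R
    C=-R.T@t
    return C+ray*((h-C[2])/ray[...,2])[...,None]
print('cam',-R.T@t)
m=np.zeros((480,640),np.uint8);m[~yel]=1
n,l,st,c=cv2.connectedComponentsWithStats(m,connectivity=4)
L=l[158,316];hole=(l==L);print(st[L])
W=fworld(z)
cs,_=cv2.findContours(hole.astype(np.uint8),cv2.RETR_EXTERNAL,cv2.CHAIN_APPROX_NONE)
q=cs[0][:,0].astype(float)
X=plane(q[:,0],q[:,1],.284)[:,:2]*1000
print('outer of black edge',cv2.minAreaRect(X.astype(np.float32)), X.min(0),X.max(0))
# black edge pts by depth near top
blk=hole&(abs(W[...,2]-.284)<.006)
q=W[blk][:,:2]*1000;print('black pts',len(q),cv2.minAreaRect(q.astype(np.float32)))
# inner opening: pixels within hole not at top depth
inn=hole&~(abs(W[...,2]-.284)<.008)
n,l2,st2,_=cv2.connectedComponentsWithStats(inn.astype(np.uint8));k=l2[158,316]
cs,_=cv2.findContours((l2==k).astype(np.uint8),cv2.RETR_EXTERNAL,cv2.CHAIN_APPROX_NONE)
q=cs[0][:,0].astype(float);X=plane(q[:,0],q[:,1],.284)[:,:2]*1000
print('inner',cv2.minAreaRect(X.astype(np.float32)))
q=np.argwhere(blue&hole)[:,::-1].astype(float);X=plane(q[:,0],q[:,1],.268)[:,:2]*1000
print('pad',cv2.minAreaRect(X.astype(np.float32)),X.mean(0))
E
```

```text
cam [0.6286 0.1164 0.5642]
[ 255   98  109  105 8618]
outer of black edge ((620.8877563476562, 122.06494140625), (78.77046966552734, 79.77181243896484), 87.21009063720703) [582.9453  81.1324] [662.4843 162.9159]
black pts 5 ((660.5352172851562, 111.68635559082031), (0.06383725255727768, 2.9835665225982666), 0.028118323534727097)
inner ((620.7413940429688, 122.02500915527344), (78.75837707519531, 79.68539428710938), 87.06155395507812)
pad ((615.8863525390625, 116.59532928466797), (31.35173988342285, 27.176820755004883), 86.76935577392578) [615.6238 116.6471]
```

{"method": "move_arm", "body": {"series": [[0.03, 0, 0, 0], [0.061, 0, 0, 0], [0.061, 0, 0.03, 0], [0.061, 0, 0.06, 0], [0.061, 0, 0.085, 0], [0.061, 0, 0.1, 0], [0.061, 0, 0.1, 0], [0.061, 0, 0.1, 0]]}}

```text
time: 6.75
ee_pos: [0.617, 0.1162, 0.3039]
eef_rot: [1.0, -0.0, 0.0, 0.0]
ft_force: [-0.8, -0.6, 0.5]
width: 0.0005
```

```bash
python3 - <<'E'
from h import *
s=read_state();print(s['time'],s['ee_pos'],s['width'],s['ft_force'])
snap('wrist','w4');snap('side','d4')
a=cv2.imread('pics/d4.png');cv2.imwrite('pics/d4c.png',cv2.resize(a[90:240,190:390],None,fx=4,fy=4,interpolation=cv2.INTER_CUBIC))
E
```

```text
6.75 [0.61704585 0.11623391 0.30393867] 0.00047064713600882257 [-0.84986611 -0.6262452   0.50055548]
```

View pics/w4.png

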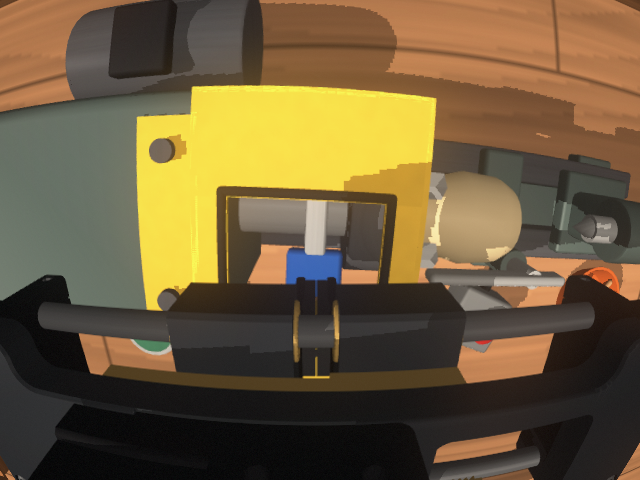

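View pics/d4c.png

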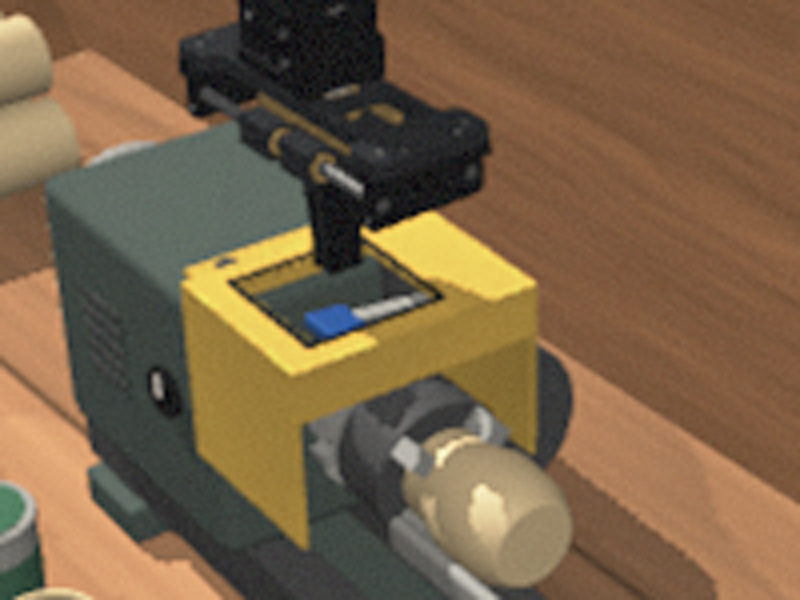

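The fingers at (317,290) in the wrist view are over the pad and inside the window frame (220–395), with roughly 20 mm to spare on each side. I'll descend.

{"method": "move_arm", "body": {"series": [[0, 0, 0.01, 0], [0, 0, 0.02, 0], [0, 0, 0.028, 0], [0, 0, 0.033, 0], [0, 0, 0.037, 0], [0, 0, 0.04, 0], [0, 0, 0.043, 0], [0, 0, 0.046, 0], [0, 0, 0.049, 0], [0, 0, 0.051, 0], [0, 0, 0.0525, 0], [0, 0, 0.0525, 0]]}}

```text
time: 8.05
ee_pos: [0.617, 0.1173, 0.2516]
eef_rot: [1.0, 0.0, 0.001, -0.0]
ft_force: [-5.9, -0.5, 10.7]
width: 0.0006
```

{"method": "move_arm", "body": {"series": [[0, 0, 0.001, 0], [0, 0, 0.002, 0], [0, 0, 0.003, 0], [0, 0, 0.003, 0]]}}

```text
time: 8.45
ee_pos: [0.6171, 0.1173, 0.2512]
eef_rot: [1.0, 0.0, 0.002, -0.0]
ft_force: [-13.0, -3.3, 24.7]
width: 0.0005
```

Force is 25 N with no more travel, so the lever is on its stop. Now I'll back out straight up.

{"method": "move_arm", "body": {"series": [[0, 0, -0.002, 0], [0, 0, -0.005, 0], [0, 0, -0.015, 0], [0, 0, -0.035, 0], [0, 0, -0.065, 0], [0, 0, -0.1, 0], [0, 0, -0.14, 0], [0, 0, -0.16, 0], [-0.03, 0, -0.16, 0], [-0.06, 0, -0.16, 0], [-0.06, 0, -0.16, 0], [-0.06, 0, -0.16, 0]]}}

```text
time: 9.65
ee_pos: [0.5569, 0.117, 0.4081]
eef_rot: [1.0, 0.0, 0.001, 0.0]
ft_force: [0.7, -1.2, -0.1]
width: 0.0003
```

```bash
python3 - <<'E'
from h import *
np.set_printoptions(precision=4,suppress=True)
s=read_state();print(s['time'],s['ee_pos'],s['ft_force'])
snap('wrist','w5');snap('scene','s5')
for tag in ['w3','w5']:
    z=load(tag);W=fworld(z);red,yel,blue=masks(z['p'])
    q=W[blue&(W[...,2]>.22)&(abs(W[...,1]-.117)<.03)&(abs(W[...,0]-.616)<.03)]
    print(len(q),np.median(q,0))
    reg=(W[...,0]<.52)&(W[...,0]>.42)&(abs(W[...,1]+.1)<.05)&(W[...,2]>.06)&(W[...,2]<.11)
    q=W[red&reg];print('red',len(q),q.max(0))
    reg=(abs(W[...,2]-.284)<.007)&(W[...,1]<.3)
    q=W[yel&reg];print('yel',np.median(q,0))
E
```

```text
9.65 [0.5569 0.117  0.4081] [ 0.6844 -1.2135 -0.1116]
1280 [0.6157 0.1168 0.2682]
red 498 [ 0.4845 -0.0809  0.087 ]
yel [0.6672 0.1178 0.2836]
1009 [0.6159 0.1156 0.2496]
red 493 [ 0.4849 -0.0809  0.0877]
yel [0.6672 0.118  0.2836]
```

View pics/w5.png

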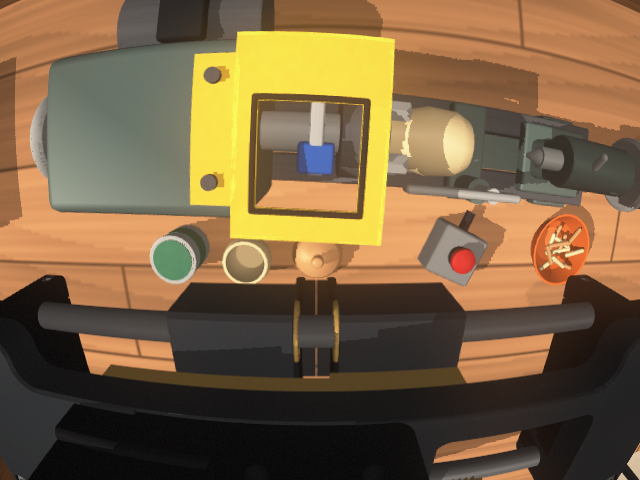

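The wrist view shows the pad sunk at (316,158), now at z = 0.250. The red head at (463,261) is still in, and the pot, cup, lid and bowl have not moved. I'm handing in the job.

```bash
python3 -c "
from bench import r
print(r.close_job())"
```

```text
the job is handed in; nothing more can be done
None
```

The stop button is pressed in and the spindle lock lever is down on its stop, done in that order; the job is handed in at about 10 s of the 48 s allowed.

- **Stop button:** I pressed it with the closed fingers until the force reached 34 N with no further travel. The camera put its top at about 0.087 m, against 0.095 m before, and it was still in at the last look.
- **Lock lever:** I reached straight down through the window with an estimated 20 mm of clearance on each side. I pressed the pad until the force reached 25 N with almost no further travel, then backed straight out. The pad's height went from 0.268 m to 0.2496 m, and its stop is given as 0.250 m.
- **Guard and loose items:** The measured guard position did not change. In the last wrist picture the pot, lid, cup and bowl were where they stood. The wrist force readings showed no contact after backing out.
- **Disagreement:** The window measured about 80 mm along x instead of the stated 84 mm. I put this down to my colour mask catching the wood at one edge, and the clearance left room for it. No other check failed.

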